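Load and set an inspection stage

ROBOT

A 6-joint arm with a two-finger parallel gripper is mounted at the origin on the work surface. World frame = base frame: x ahead of the robot, y to its left, z up, the work surface at z = 0. Lengths are in m, angles in rad, forces in N, time in s.
With the tool pointing down it reaches from about 0.35 to 0.775 m from the base axis. Payload 7.3 kg.
Tool frame: the origin (TCP) lies on the centre line of the jaws, within the pads' length; the fingertips stand 17 mm ahead of it and the grasp point (between the pads) lies 2 mm behind it (robot.tcp_to_tips is the distance from the TCP to the fingertips, in m); z points along the fingers, y is the line along which they close (so a half turn about z gives the same grasp; the last joint's range is limited). The gripper opens to 92 mm and grips with 3 to 60 N. Pads are 19 mm wide; open, the fingers measure 130 mm over their backs; the gripper's body (75 mm by 190 mm) begins 47 mm behind the grasp point.
Start: joints at [-1.278, 0.342, 1.524, -0, 1.275, -0.146], TCP at [0.223, -0.475, 0.244] pointing down, gripper open.
Joint ranges: [-2.53, 2.53], [-0.77, 2.02], [0.04, 2.7], [-1, 4.14], [0.28, 2.66], [-3.11, 3.11]. Speed limits (rad/s): [2.57, 2.57, 3.14, 3.14, 3.14, 3.14].

INTERFACE

Orientations are given as [roll, pitch, yaw] about the fixed x, y, z axes, in that order (R = Rz(yaw) Ry(pitch) Rx(roll)).
In Python, from cell import robot gives the robot as it stands. The module is installed in compiled form; this text tells all that it offers.
- The arm moves only by the tool carry_out, never from a script. Its argument "commands" is a list of rows, each a list of 3 entries, a list of its own where there are three numbers: the shift along the tool's x, y, z in m, then the turn about the tool's z in rad, then the opening, from 0 (shut) to 1 (fully open). In form: [[[dx, dy, dz], yaw, claw], ...]. A call has 1 to 20 rows; each row shifts and turns the commanded pose from where the row before left it, along the tool's axes as they then stand; what a row does not reach is not made up. A row lasts 1/8 s, in which the tool goes at most 62.5 mm and 10.7 degrees, less where a joint would pass 70% of its speed; a pose out of reach is approached as far as the arm can. A call is refused whole if a number of a shift passes 0.0625 or a number of a turn 0.188, either way. A call with a gripper value outside its range is refused whole. The fingers move at their own pace and stop on an object; "newtons" is the grip in N (left out, the last holds). Time passes only in rows, so rows that do not move let the fingers close. It gives the time, the measured TCP pose, the force, the opening and the grip force at its end, in the units of the state.
- robot.observe(): the state, without advancing time (a new reading comes with each control period).
- robot.read_camera(name): name is "side" or "top" or "wrist"; returns a dict with "pixels" (480x640x3 uint8, red, green, blue), "fx", "fy", "cx", "cy" (pixels), "view" (4x4, takes a point from world to camera coordinates); the wrist camera has in their place "T_tool_cam" (4x4, takes a point from camera to tool coordinates, whose origin is the TCP and whose axes are the flange's). Camera axes: x right, y up, looking along -z (the intrinsics and any distortion apply to the point x, -y, -z); pixel columns grow to the right and rows downward; lengths in m; the calibration is good to about 2 mm. A picture is of the moment at which its call begins: read the wrist's pose just before it. There is no depth.
- robot.hand_in(): hands the job in; it is judged then, once.
Trained networks look in a picture, given as the dict that the camera call returned (one of the last four; its "shot" number tells which), for a name from the list of things; names that differ only in an ending like _2 or _b are one class to them, and where a whole thing is asked for, a point or a joint stands for the part that bears it (a point fixed in the world has none). Each returns a list of dicts, best first, with "p" (0 to 1); they miss things now and then, are a little off and sometimes report something else, mostly with a low value. They report only what shows in the picture. A call takes as long as a camera call. They do not tell look-alikes from the thing itself.
- robot.find_in(picture, name): "at" ([column, row] in pixels, amid what is visible of it).
- robot.tip_of(picture, name): "at" ([column, row] in pixels: a listed point, or the origin of a listed thing).
The state is a dict: "time": time; "qpos": joint angles; "qvel": joint speeds; "joint_efforts": joint torques, N m; "tool_pos": TCP position; "tool_rot": TCP orientation; "contact_force": force on the tool from outside, world axes, zero at the start; "torque": the same for the moment, N m; "opening": finger opening in m; "grip_force": force on a finger pad.
Only numpy, scipy, OpenCV 4.12 (cv2) and the standard library are available. Lean on these libraries where they do the work, as an engineer would, in place of code of your own. Each camera call takes 0.05 s, during which the arm holds its last target. There are 200 camera calls.

TASK

Get the inspection stage ready: stand every heat sink from the green mat in the swivel tray, fins up and one to a pocket, then turn the tray clockwise by its grip, click by click, until its arm rests over the broad white line. After that wind the handwheel anticlockwise until its long black mark is about a quarter turn past the black pointer, and bring the mark back clockwise exactly to the pointer so that the play is taken up (if you go too far, go back and approach it clockwise again). Last, push the lock lever right over to its far side; leave the multimeter, the spool and the screwdriver alone.

Things in the scene. Friction and masses are not known exactly. Their poses are not given: they have to be found in the camera images.
- sink0: an aluminium finned heat sink, 40 mm long (own x) by 26 mm wide (own y) by 28 mm high, 60 g, standing on its flat base with the upright fins on top; the origin is the centre of its underside; pinch it across the 26 mm. Two to four are present
- sink1: an aluminium finned heat sink, 40 mm long (own x) by 26 mm wide (own y) by 28 mm high, 60 g, standing on its flat base with the upright fins on top; the origin is the centre of its underside; pinch it across the 26 mm. Two to four are present
- sink2: an aluminium finned heat sink, 40 mm long (own x) by 26 mm wide (own y) by 28 mm high, 60 g, standing on its flat base with the upright fins on top; the origin is the centre of its underside; pinch it across the 26 mm. Two to four are present
- sink3: an aluminium finned heat sink, 40 mm long (own x) by 26 mm wide (own y) by 28 mm high, 60 g, standing on its flat base with the upright fins on top; the origin is the centre of its underside; pinch it across the 26 mm. Two to four are present
- pocket0 (a point): centre of the floor of one of the four pockets of the swivel tray; a pocket is 56 mm (own x) by 48 mm (own y) inside, its walls are 3 mm thick and 8 mm high; own z up. The points turn with the tray
- pocket1 (a point): centre of the floor of one of the four pockets of the swivel tray; a pocket is 56 mm (own x) by 48 mm (own y) inside, its walls are 3 mm thick and 8 mm high; own z up. The points turn with the tray
- pocket2 (a point): centre of the floor of one of the four pockets of the swivel tray; a pocket is 56 mm (own x) by 48 mm (own y) inside, its walls are 3 mm thick and 8 mm high; own z up. The points turn with the tray
- pocket3 (a point): centre of the floor of one of the four pockets of the swivel tray; a pocket is 56 mm (own x) by 48 mm (own y) inside, its walls are 3 mm thick and 8 mm high; own z up. The points turn with the tray
- swivel_axis (a point): point on the upright turning axis of the tray, at the height of the pocket floors (67 mm above the bench); own x points from the axis along the arm to the grip, z up. The tray is 121 mm (along the arm) by 105 mm
- swivel_post (a point): point in the tray's black turning grip, an upright round post that spins freely on the end of a steel arm, 105 mm from the swivel axis; the post reaches from 33 mm below this point to 12 mm above it, 19 mm in diameter; about 97 mm above the bench
- swivel (a joint): angle of the tray (rad), growing clockwise seen from above; a spring ball holds it at every 15 degrees (0.262 rad; 0 is one of the resting places). It starts at 0 to 0.52; at 0 the arm points diagonally, half way between -x and -y of the stage's frame; it rests over the broad white line, half way between -x and +y, at 1.571, and the stop is at 2.16. Moving on by one click takes about 3 N at the grip, and released between two places the tray jumps to the nearer one
- white_line (a point): point on the broad white line painted on the carriage, 130 mm from the swivel axis, 17 mm below the pocket floors; the line points straight away from the axis. Thin white lines mark the other clicks
- wheel_axis (a point): point on the upright axis of the handwheel, at the height of its face (68 mm above the bench). The wheel is a steel disc 104 mm in diameter lying flat, with the dial on its face
- dial_mark (a point): outer end of the long black mark on the wheel's face, 52 mm from the axis, opposite to the crank post; it turns with the wheel
- pointer (a point): tip of the fixed black pointer beside the wheel, 52 mm from the axis; the dial is set when the mark lies here
- crank_post (a point): point in the handwheel's black crank grip, an upright round post that spins freely, 40 mm from the wheel axis, opposite to the dial mark; the post reaches from 33 mm below this point to 12 mm above it, 19 mm in diameter; about 100 mm above the bench. Turning takes about 4 N here
- carriage (a joint): position of the tray's carriage along its bed (m), growing away from the handwheel; moved only by the wheel, clockwise = growing, 15 mm per radian, travel 0 to 0.069. There is 0.5 rad of free play between wheel and carriage: after a change of direction the wheel turns 0.5 rad before the carriage follows. The wheel starts 0.6 to 2.8 rad clockwise past the pointer (carriage 0.041 to 0.067). With the mark at the pointer and the play taken up clockwise it reads 0.024
- lock_tip (a point): centre of the black ball, 26 mm in diameter, on the end of the lock lever (50 mm long from pivot to ball, on a 25 mm high block on the bed); it swings about a level axis from leaning towards the robot to leaning away from it
- lock (a joint): lock lever angle (rad): 0 leaning to the robot (open), 1.0 leaning fully away (locked); stays where it is left, needs about 1.5 N
- stage: the fixed grey stage; its origin is on the bench. In its own frame the carriage slides along y, the handwheel axis is at x = -40, y = -215 mm, the pointer lies on the +x side of the wheel, and the lock lever swings from -x to +x; bed 30 mm high, gearbox under the wheel 140 mm square and 50 mm high; the carriage's top, under the arm, is 49 mm high
- meter: multimeter, 150 x 80 x 34 mm, bystander
- spool: solder spool, 60 mm in diameter, 48 mm high, bystander
- driver: screwdriver, bystander
Not all that is in view belongs to the job. What is shaped like the sink0 but purple is not meant.

How it is judged:
On the way, in this order (a step that is already met when the one before it is completed fails the run):
1. every heat sink stands fins up in a pocket of its own ((horizontal distance between sink0 and pocket0 below 0.018 m or horizontal distance between sink0 and pocket1 below 0.018 m or horizontal distance between sink0 and pocket2 below 0.018 m or horizontal distance between sink0 and pocket3 below 0.018 m) and z of sink0 in the frame of swivel_axis between -0.004 and 0.005 m and angle between each of sink0, sink1, sink2, sink3's own z axis and vertical below 0.2 rad and linear speed of each of sink0, sink1, sink2, sink3 below 0.03 m/s and (horizontal distance between sink1 and pocket0 below 0.018 m or horizontal distance between sink1 and pocket1 below 0.018 m or horizontal distance between sink1 and pocket2 below 0.018 m or horizontal distance between sink1 and pocket3 below 0.018 m) and z of sink1 in the frame of swivel_axis between -0.004 and 0.005 m and (horizontal distance between sink2 and pocket0 below 0.018 m or horizontal distance between sink2 and pocket1 below 0.018 m or horizontal distance between sink2 and pocket2 below 0.018 m or horizontal distance between sink2 and pocket3 below 0.018 m) and z of sink2 in the frame of swivel_axis between -0.004 and 0.005 m and (horizontal distance between sink3 and pocket0 below 0.018 m or horizontal distance between sink3 and pocket1 below 0.018 m or horizontal distance between sink3 and pocket2 below 0.018 m or horizontal distance between sink3 and pocket3 below 0.018 m) and z of sink3 in the frame of swivel_axis between -0.004 and 0.005 m and contact force between the fingers and anything else below 0.3 N), for 0.2 s.
2. the tray's arm is clicked round to the broad white line (value of joint swivel between 1.5 and 1.64 rad), for 0.3 s.
3. the handwheel is wound back past the pointer far enough to draw the carriage back past its setting (value of joint carriage below 0.02 m).
4. the dial mark is brought back clockwise to the pointer, play taken up (horizontal distance between dial_mark and pointer below 0.007 m and value of joint carriage between 0.0215 and 0.0265 m), for 0.2 s.
5. the lock lever is pushed over (value of joint lock above 0.85 rad), for 0.2 s.
At the end, for the whole second after the job is handed in: Every sink present stands fins up (0.2 rad), at rest, within 18 mm of the centre of its own pocket; swivel 1.50 to 1.64 rad; dial mark within 7 mm of the pointer with the carriage at 21.5 to 26.5 mm (play taken up clockwise); lock beyond 0.85 rad; all still (all of step 2 and all of step 4 and (horizontal distance between sink0 and pocket0 below 0.018 m or horizontal distance between sink0 and pocket1 below 0.018 m or horizontal distance between sink0 and pocket2 below 0.018 m or horizontal distance between sink0 and pocket3 below 0.018 m) and z of sink0 in the frame of swivel_axis between -0.004 and 0.005 m and angle between each of sink0, sink1, sink2, sink3's own z axis and vertical below 0.2 rad and linear speed of each of sink0, sink1, sink2, sink3 below 0.03 m/s and (horizontal distance between sink1 and pocket0 below 0.018 m or horizontal distance between sink1 and pocket1 below 0.018 m or horizontal distance between sink1 and pocket2 below 0.018 m or horizontal distance between sink1 and pocket3 below 0.018 m) and z of sink1 in the frame of swivel_axis between -0.004 and 0.005 m and (horizontal distance between sink2 and pocket0 below 0.018 m or horizontal distance between sink2 and pocket1 below 0.018 m or horizontal distance between sink2 and pocket2 below 0.018 m or horizontal distance between sink2 and pocket3 below 0.018 m) and z of sink2 in the frame of swivel_axis between -0.004 and 0.005 m and (horizontal distance between sink3 and pocket0 below 0.018 m or horizontal distance between sink3 and pocket1 below 0.018 m or horizontal distance between sink3 and pocket2 below 0.018 m or horizontal distance between sink3 and pocket3 below 0.018 m) and z of sink3 in the frame of swivel_axis between -0.004 and 0.005 m and velocity of joint carriage below 0.005 m/s and velocity of joint swivel between -0.05 and 0.05 rad/s and value of joint lock above 0.85 rad); the robot touches nothing.
It fails at once if the meter is pushed aside by more than 25 mm (distance of meter from where it was at the start of the episode above 0.025 m).
It fails at once if the spool is pushed aside by more than 25 mm (distance of spool from where it was at the start of the episode above 0.025 m).
It fails at once if the driver is pushed aside by more than 25 mm (distance of driver from where it was at the start of the episode above 0.025 m).
Of sink0, sink1, sink2, sink3 only 2 to 4 are there at a start; the rules pass over those that are not, and their reading is None.
At some moment in a run one of sink0, sink1, sink2, sink3 may be knocked a few centimetres aside while the robot is not near it.
It also fails if it takes over 210 s, if anything falls off the work surface, if the arm or the gripper's body presses on something with over 40 N, if the wrist force passes 120 N, or if a joint passes its speed limit or range.

## Working session

There is one attempt and no reset: what is moved stays moved. The work goes in short steps, Python scripts to look and compute and a tool call to move; the robot and the scene stay as the last step left them, time stands still between calls to the robot, and variables do not carry over. Pictures are saved under pics/ and viewed, at most 14 in all, crops included, and the job is handed in when it is done.

Besides the shell and the picture viewer there is one more tool, called after "Call:" by a JSON object that holds its "method" and its "body". carry_out: Moves the arm, as the interface text tells. Its arguments: {"type":"object","properties":{"commands":{"type":"array"},"newtons":{"type":"number"}},"required":["commands"]}

```bash
mkdir -p pics; cat > h.py <<'E'
import numpy as np, cv2
from cell import robot
from scipy.spatial.transform import Rotation as R
def save(p,n): cv2.imwrite('pics/'+n+'.png',p['pixels'][:,:,::-1])
def ray(p,px,pose=None):
    d=np.array([(px[0]-p['cx'])/p['fx'],-(px[1]-p['cy'])/p['fy'],-1.0])
    if 'view' in p: T=np.linalg.inv(np.array(p['view']))
    else:
        T=np.eye(4);T[:3,:3]=R.from_euler('xyz',pose[1]).as_matrix();T[:3,3]=pose[0];T=T@np.array(p['T_tool_cam'])
    return T[:3,3],T[:3,:3]@d
def at_z(p,px,z,pose=None):
    o,d=ray(p,px,pose); return o+d*(z-o[2])/d[2]
def proj(p,X,pose=None):
    if 'view' in p: V=np.array(p['view'])
    else:
        T=np.eye(4);T[:3,:3]=R.from_euler('xyz',pose[1]).as_matrix();T[:3,3]=pose[0];V=np.linalg.inv(T@np.array(p['T_tool_cam']))
    c=V@np.append(X,1); return np.array([p['cx']-p['fx']*c[0]/c[2],p['cy']+p['fy']*c[1]/c[2]])
def wrist():
    s=robot.observe(); return robot.read_camera('wrist'),(s['tool_pos'],s['tool_rot'])
E
cat > a.py <<'E'
from h import *
s=robot.observe();print(s['tool_pos'],s['tool_rot'],s['opening'],[k for k in s])
t=robot.read_camera('top');save(t,'top0');print({k:v for k,v in t.items() if k!='pixels'})
sd=robot.read_camera('side');save(sd,'side0')
Z=dict(sink0=0,swivel_axis=.067,swivel_post=.097,white_line=.05,wheel_axis=.068,dial_mark=.068,pointer=.068,crank_post=.1,lock_tip=.07,stage=0,meter=0,spool=0,driver=0,pocket0=.067)
for n,z in Z.items():
    print(n,[(np.round(d['at']),np.round(at_z(t,d['at'],z),3)[:2],round(d['p'],2)) for d in robot.tip_of(t,n)][:8])
print([(np.round(d['at']),round(d['p'],2)) for d in robot.tip_of(sd,'lock_tip')])
print([(np.round(d['at']),round(d['p'],2)) for d in robot.find_in(t,'sink0')])
E
python3 a.py
```

```text
[ 0.22293333 -0.47487376  0.24303716] [-3.14003975e+00 -2.38029198e-04  4.38758901e-01] 0.09192369452022756 ['time', 'qpos', 'qvel', 'joint_efforts', 'tool_pos', 'tool_rot', 'contact_force', 'torque', 'grip_force', 'opening']
{'fx': 580.4277630121338, 'fy': 580.4277630121338, 'cx': 319.38681524878166, 'cy': 232.65029877165384, 'view': array([[-0.02939864, -0.99956007, -0.0039216 ,  0.03365294],
       [ 0.97959527, -0.02959136,  0.19879001, -0.56087174],
       [-0.1988186 ,  0.00200257,  0.98003426, -1.24828674],
       [ 0.        ,  0.        ,  0.        ,  1.        ]]), 'shot': 1}
sink0 [(array([239., 248.]), array([0.543, 0.206]), 0.78), (array([186., 291.]), array([0.446, 0.329]), 0.62), (array([183., 192.]), array([0.682, 0.339]), 0.6), (array([185., 243.]), array([0.558, 0.332]), 0.57), (array([233., 287.]), array([0.452, 0.219]), 0.55), (array([138., 248.]), array([0.55 , 0.442]), 0.46), (array([476., 264.]), array([ 0.489, -0.343]), 0.36)]
swivel_axis [(array([336., 155.]), array([ 0.74 , -0.027]), 0.74), (array([186., 291.]), array([0.438, 0.312]), 0.27)]
swivel_post [(a
[... 628 characters left out ...]
334., 156.]), array([ 0.76 , -0.025]), 0.63)]
driver [(array([496., 328.]), array([ 0.341, -0.377]), 0.85)]
pocket0 [(array([328., 222.]), array([ 0.583, -0.003]), 0.94), (array([342., 239.]), array([ 0.544, -0.032]), 0.94), (array([365., 224.]), array([ 0.577, -0.085]), 0.84), (array([344., 207.]), array([ 0.617, -0.04 ]), 0.56), (array([332., 156.]), array([ 0.738, -0.018]), 0.33), (array([188., 245.]), array([0.541, 0.309]), 0.15)]
[(array([356., 176.]), 0.55), (array([328., 224.]), 0.54)]
[(array([184., 294.]), 0.83), (array([234., 247.]), 0.74), (array([138., 251.]), 0.7), (array([184., 243.]), 0.66), (array([230., 285.]), 0.55), (array([185., 188.]), 0.54), (array([348., 221.]), 0.36)]
```

View pics/top0.png

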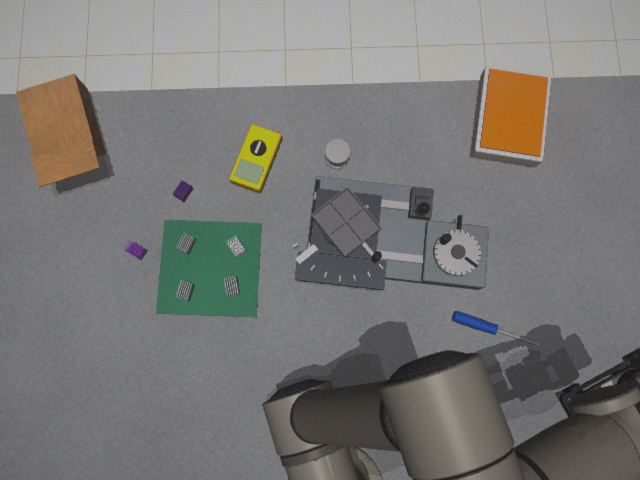

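View pics/side0.png

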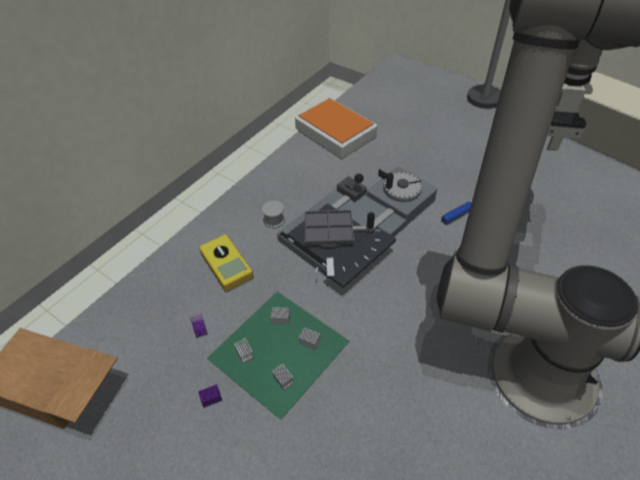

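The top view shows four grey sinks on the green mat at about (186,243), (236,245), (185,291) and (232,286). The purple decoys are off the mat. The tray is around (346,222), with its arm pointing down-right at (377,257) and the white line at (305,254). The wheel is at (457,251). The side view agrees. I'll move over the mat.

Call:
{"method": "carry_out", "body": {"commands": [[[0,0,-0.05],0.146,1],[[0,0,-0.05],0.146,1],[[0,0,-0.03],0.147,1],[[0.02,-0.053,0],0,1],[[0.02,-0.053,0],0,1],[[0.02,-0.053,0],0,1],[[0.02,-0.053,0],0,1],[[0.02,-0.053,0],0,1],[[0.02,-0.053,0],0,1],[[0.02,-0.053,0],0,1],[[0.02,-0.053,0],0,1],[[0.02,-0.053,0],0,1],[[0.02,-0.053,0],0,1],[[0.02,-0.053,0],0,1],[[0.02,-0.053,0],0,1],[[0,-0.053,0],0,1],[[0,-0.053,0],0,1],[[0,0,0],0,1]]}}

```text
time: 3.15
tool_pos: [0.4626, 0.2698, 0.3729]
tool_rot: [-3.141, 0.001, 0.005]
contact_force: [-0.0, -0.6, -0.4]
opening: 0.0914
grip_force: 0.0
```

```bash
cat > b.py <<'E'
from h import *
w,ps=wrist();save(w,'w1');print(ps,w['fx'],w['T_tool_cam'].tolist(), robot.observe()['time'])
for d in robot.tip_of(w,'sink0'): print(np.round(d['at']),np.round(at_z(w,d['at'],0,ps),3),round(d['p'],2))
for d in robot.find_in(w,'sink0'): print('f',np.round(d['at']),np.round(at_z(w,d['at'],0.014,ps),3),round(d['p'],2))
E
python3 b.py
```

```text
(array([0.46255457, 0.26983976, 0.37289684]), array([-3.14133832e+00,  1.15546334e-03,  4.60175903e-03])) 356.7652670001851 [[0.00011081688459520475, 0.9596918978553866, 0.2810541743336037, 0.07538134196886065], [0.9999997062033027, 0.00010682782995455301, -0.0007590659538015409, 0.00031538642535450245], [-0.0007584938533449339, 0.28105417587813974, -0.9596916040627497, -0.14187107612761612], [0.0, 0.0, 0.0, 1.0]] 3.2
[269.  16.] [0.682 0.333 0.   ] 0.9
[278. 120.] [0.558 0.324 0.   ] 0.82
[363. 133.] [0.541 0.207 0.   ] 0.72
[193. 130.] [0.543 0.443 0.   ] 0.64
[280. 201.] [0.446 0.325 0.   ] 0.63
f [277. 119.] [0.557 0.324 0.014] 0.97
f [278. 205.] [0.442 0.327 0.014] 0.93
f [189. 129.] [0.545 0.442 0.014] 0.88
f [353. 198.] [0.452 0.22  0.014] 0.86
f [366. 131.] [0.544 0.205 0.014] 0.78
f [267.  16.] [0.678 0.334 0.014] 0.56
```

View pics/w1.png

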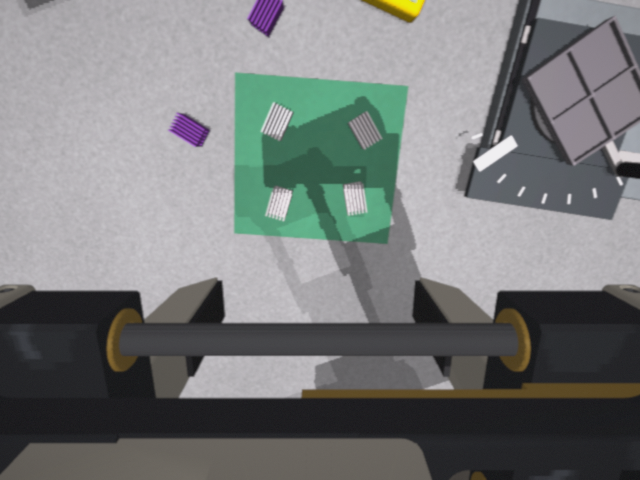

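The wrist view shows the four sinks at (277,120), (367,130), (278,204) and (355,198), with the fins seen from above. I'll measure their yaw by rectifying the picture.

```bash
cat > rect.py <<'E'
from h import *
def ortho(w,ps,c,half,z,res=2000):   # image: right = +x, down = -y
    n=int(2*half*res)
    src=np.float32([[c[0]+a*half,c[1]+b*half,z] for a,b in((-1,1),(1,1),(1,-1),(-1,-1))])
    q=np.float32([proj(w,s,ps) for s in src])
    H=cv2.getPerspectiveTransform(q,np.float32([[0,0],[n,0],[n,n],[0,n]]))
    return cv2.warpPerspective(w['pixels'],H,(n,n))
def sinks(w,ps,cs,z=0.028):
    for c in cs:
        im=ortho(w,ps,c,.035,z); hsv=cv2.cvtColor(im,cv2.COLOR_RGB2HSV)
        m=((hsv[:,:,1]<70)).astype(np.uint8)*255
        m=cv2.morphologyEx(m,cv2.MORPH_CLOSE,np.ones((9,9)));m=cv2.morphologyEx(m,cv2.MORPH_OPEN,np.ones((9,9)))
        cn=max(cv2.findContours(m,0,2)[0],key=cv2.contourArea,default=None)
        if cn is None: print('none',c);continue
        (u,v),(a,b),th=cv2.minAreaRect(cn)
        if a<b: th+=90
        yaw=(-th+90)%180-90
        print('at',np.round([c[0]-.035+u/2000,c[1]+.035-v/2000],4),'size mm',round(a/2),round(b/2),'long axis yaw deg',round(yaw,1))
if __name__=='__main__':
    w,ps=wrist()
    sinks(w,ps,[[.548,.322],[.54,.21],[.442,.325],[.452,.22]])
E
python3 rect.py
```

```text
at [0.5541 0.3243] size mm 42 30 long axis yaw deg -25.8
at [0.5439 0.2095] size mm 30 42 long axis yaw deg 32.3
at [0.4475 0.3244] size mm 47 29 long axis yaw deg -17.1
at [0.4548 0.2196] size mm 29 46 long axis yaw deg 10.6
```

Call:
{"method": "carry_out", "body": {"commands": [[[-0.008,0.05,0.044],-0.18,1],[[0,0,0.06],0,1],[[0,0,0.06],0,1],[[0,0,0.06],0,1],[[0,0,0.06],0,1],[[0,0,0.04],0,1],[[0,0,0.02],0,1],[[0,0,0],0,1],[[0,0,0],0,0.15],[[0,0,0],0,0.15],[[0,0,0],0,0.15],[[0,0,0],0,0.15],[[0,0,0],0,0.15],[[0,0,0],0,0.15],[[0,0,0],0,0.15],[[0,0,-0.03],0,0.15],[[0,0,-0.05],0,0.15],[[0,0,-0.06],0,0.15],[[0,0,-0.06],0,0.15],[[0,0,-0.06],0,0.15]], "newtons": 15}}

```text
time: 5.85
tool_pos: [0.4553, 0.22, 0.2946]
tool_rot: [3.142, 0.0, 0.18]
contact_force: [1.4, 0.6, 0.3]
opening: 0.0257
grip_force: 15.0
```

Call:
{"method": "carry_out", "body": {"commands": [[[0,0,-0.055],0.18,0.15],[[0.007,0.054,0],0,0.15],[[0.007,0.054,0],0,0.15],[[0.007,0.054,0],0,0.15],[[0.007,0.054,0],0,0.15],[[0.007,0.054,0],0,0.15],[[0,0,0],0,0.15],[[0,0,0],0,0.15]]}}

```text
time: 6.85
tool_pos: [0.4905, -0.0496, 0.3475]
tool_rot: [-3.141, 0.001, -0.001]
contact_force: [0.6, -0.4, -0.5]
opening: 0.0256
grip_force: 15.0
```

```bash
cat > c.py <<'E'
from h import *
w,ps=wrist();save(w,'w2');print(ps)
Z=dict(swivel_axis=.067,swivel_post=.097,white_line=.05,wheel_axis=.068,dial_mark=.068,pointer=.068,crank_post=.1,lock_tip=.07,stage=0,pocket0=.067)
for n,z in Z.items():
    print(n,[(np.round(d['at']),np.round(at_z(w,d['at'],z,ps),3)[:2],round(d['p'],2)) for d in robot.tip_of(w,n)][:6])
E
python3 c.py
```

```text
(array([ 0.49047837, -0.04961517,  0.34748023]), array([-3.14100730e+00,  6.45740462e-04, -8.54195643e-04]))
swivel_axis [(array([312., 116.]), array([ 0.586, -0.043]), 0.6), (array([317., 287.]), array([ 0.378, -0.049]), 0.57)]
swivel_post [(array([373., 198.]), array([ 0.499, -0.11 ]), 0.9)]
white_line [(array([225., 186.]), array([0.506, 0.064]), 0.68), (array([275., 113.]), array([ 0.59, -0.  ]), 0.27)]
wheel_axis [(array([521., 181.]), array([ 0.514, -0.288]), 0.88), (array([514., 167.]), array([ 0.53 , -0.277]), 0.37)]
dial_mark [(array([552., 212.]), array([ 0.476, -0.332]), 0.94)]
pointer [(array([534., 142.]), array([ 0.558, -0.296]), 0.65), (array([227., 185.]), array([0.509, 0.058]), 0.52), (array([314.,  77.]), array([ 0.627, -0.045]), 0.34), (array([478.,  98.]), array([ 0.605, -0.226]), 0.2)]
crank_post []
lock_tip [(array([479.,  97.]), array([ 0.605, -0.226]), 0.88)]
stage [(array([340., 123.]), array([ 0.581, -0.079]), 0.95)]
pocket0 [(array([275., 112.]), array([ 0.59 , -0.002]), 0.74), (array([314.,  79.]), array([ 0.624, -0.046]), 0.66), (array([311., 155.]), array([ 0.543, -0.042]), 0.63), (array([353., 127.]), array([ 0.574, -0.089]), 0.56)]
```

View pics/w2.png

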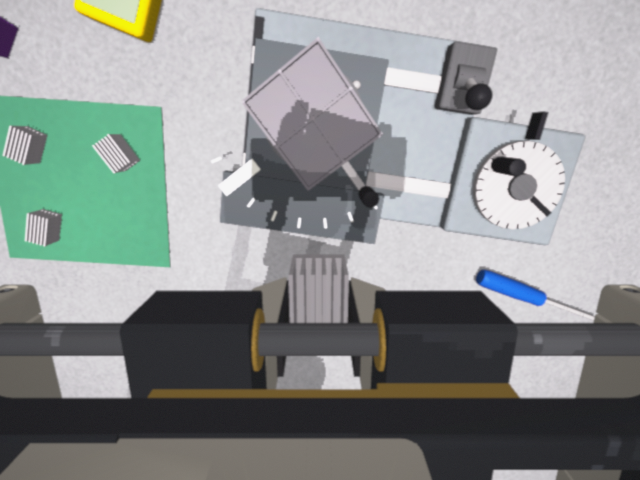

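The wrist view shows the empty tray centred near (312,115), the post at (369,197), the white line at (238,178), the wheel at (521,186) and the lock ball at (479,97). The sink is held square in the jaws. I'll place it in the far pocket.

Call:
{"method": "carry_out", "body": {"commands": [[[0.05,0,0.03],0,0.15],[[0.05,0,0.03],0,0.15],[[0.033,0,0.03],0,0.15],[[0,0,0.03],-0.165,0.15],[[0,0,0.03],-0.165,0.15],[[0,0,0.02],-0.165,0.15],[[0,0,0.0],-0.166,0.15],[[0,0,0],0,0.15],[[0,0,0.03],0,0.15],[[0,0,0.03],0,0.15],[[0,0,0.02],0,0.15],[[0,0,0],0,0.15],[[0,0,0],0,0.15],[[0,0,0],0,0.35],[[0,0,0],0,0.35],[[0,0,0],0,0.35],[[0,0,-0.03],0,0.35],[[0,0,-0.05],0,0.35],[[0,0,-0.06],0,0.35],[[0,0,0],0,0.35]]}}

```text
time: 9.9
tool_pos: [0.626, -0.0503, 0.2438]
tool_rot: [3.133, -0.007, 0.661]
contact_force: [0.4, -0.8, 0.4]
opening: 0.0322
grip_force: 0.0
```

```bash
cat > d.py <<'E'
from h import *
import sys
w,ps=wrist();save(w,sys.argv[1]);print(np.round(ps,4))
for n,z in (('swivel_axis',.067),('pocket0',.067),('sink0',.067)):
    print(n,[(np.round(d['at']),np.round(at_z(w,d['at'],z,ps),3)[:2],round(d['p'],2)) for d in robot.tip_of(w,n)][:8])
E
python3 d.py w3
```

```text
[[ 0.626  -0.0503  0.2438]
 [ 3.1329 -0.0074  0.6607]]
swivel_axis [(array([286., 255.]), array([ 0.583, -0.047]), 0.9), (array([382.,  92.]), array([ 0.747, -0.026]), 0.32)]
pocket0 [(array([310., 284.]), array([ 0.574, -0.083]), 0.96), (array([258., 283.]), array([ 0.544, -0.043]), 0.76), (array([255., 223.]), array([ 0.591, -0.006]), 0.73), (array([314., 225.]), array([ 0.623, -0.05 ]), 0.56)]
sink0 [(array([313., 226.]), array([ 0.621, -0.05 ]), 0.66), (array([ 66., 120.]), array([0.567, 0.171]), 0.56)]
```

View pics/w3.png

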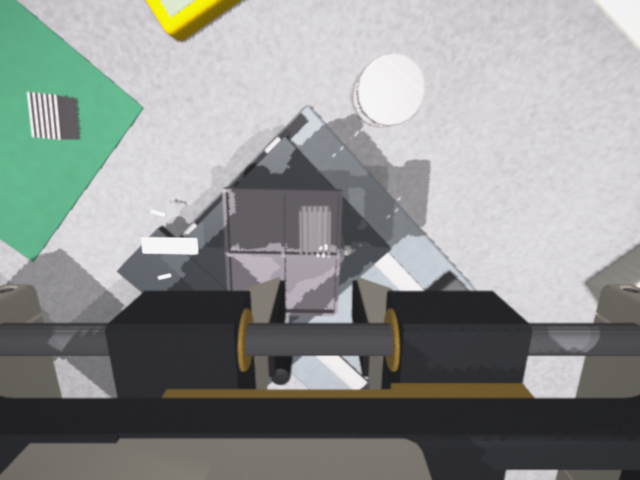

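The tray is at (286,250) with the sink standing upright in the right far pocket, at (315,230). Next is the sink at (0.544,0.210).

Call:
{"method": "carry_out", "body": {"commands": [[[0.019,-0.051,0],0,1],[[0.019,-0.051,0],0,1],[[0.019,-0.051,0],0,1],[[0.019,-0.051,0],0,1],[[0.019,-0.051,0],0,1],[[0,0,0.05],0.097,1],[[0,0,0.06],0,1],[[0,0,0.06],0,1],[[0,0,0.03],0,1],[[0,0,0.015],0,1],[[0,0,0],0,1],[[0,0,0],0,0.15],[[0,0,0],0,0.15],[[0,0,0],0,0.15],[[0,0,0],0,0.15],[[0,0,0],0,0.15],[[0,0,0],0,0.15],[[0,0,-0.03],0,0.15],[[0,0,-0.05],0,0.15],[[0,0,-0.06],0,0.15]]}}

```text
time: 12.6
tool_pos: [0.5415, 0.2095, 0.1633]
tool_rot: [-3.141, 0.002, 0.564]
contact_force: [2.0, 0.1, -0.9]
opening: 0.0143
grip_force: 0.0
```

Call:
{"method": "carry_out", "body": {"commands": [[[-0.03,0,-0.06],0,1],[[-0.03,0,-0.06],0,1],[[0,0,0],0,1]]}}

```text
time: 12.98
tool_pos: [0.4957, 0.1796, 0.2796]
tool_rot: [3.138, -0.009, 0.563]
contact_force: [-0.1, -0.7, -0.6]
opening: 0.0398
grip_force: 0.0
```

```bash
python3 - <<'E'
from h import *
w,ps=wrist();save(w,'w4');print(np.round(ps,4))
print([(np.round(d['at']),np.round(at_z(w,d['at'],0,ps),3)[:2],round(d['p'],2)) for d in robot.tip_of(w,'sink0')])
E
```

```text
[[ 0.4957  0.1796  0.2796]
 [ 3.138  -0.009   0.5633]]
[(array([188., 172.]), array([0.446, 0.326]), 0.97), (array([132.,  33.]), array([0.544, 0.442]), 0.97), (array([319., 157.]), array([0.542, 0.207]), 0.86), (array([233.,  86.]), array([0.556, 0.326]), 0.84)]
```

View pics/w4.png

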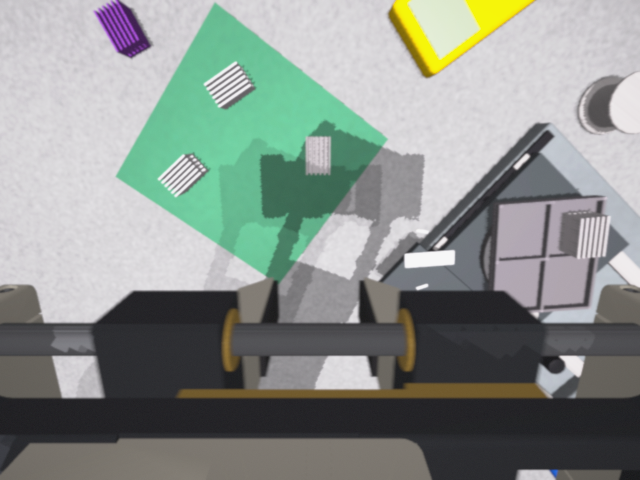

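The sink still stands at (319,155). The fingers were too slow and the lift began before they met it. I'll retry with a smaller opening and a longer wait.

Call:
{"method": "carry_out", "body": {"commands": [[[0.055,0.001,0.05],0,0.6],[[0,0,0.06],0,0.6],[[0,0,0.06],0,0.6],[[0,0,0.06],0,0.6],[[0,0,0.02],0,0.6],[[0,0,0],0,0.6],[[0,0,0],0,0.15],[[0,0,0],0,0.15],[[0,0,0],0,0.15],[[0,0,0],0,0.15],[[0,0,0],0,0.15],[[0,0,0],0,0.15],[[0,0,0],0,0.15],[[0,0,-0.03],0,0.15],[[0,0,-0.05],0,0.15],[[0,0,-0.06],0,0.15],[[0,0,-0.03],0,0.15]]}}

```text
time: 15.2
tool_pos: [0.5354, 0.2041, 0.206]
tool_rot: [3.14, -0.004, 0.564]
contact_force: [-0.2, -0.3, -0.6]
opening: 0.026
grip_force: 15.0
```

Call:
{"method": "carry_out", "body": {"commands": [[[0,0,0],-0.097,0.15],[[-0.023,0.05,0],0,0.15],[[-0.023,0.05,0],0,0.15],[[-0.023,0.05,0],0,0.15],[[-0.024,0.047,0],0,0.15],[[0,0,0],0,0.15],[[0,0,0.03],0,0.15],[[0,0,0.02],0,0.15],[[0,0,0],0,0.15],[[0,0,0],0,0.15]]}}

```text
time: 16.45
tool_pos: [0.5823, -0.0081, 0.1533]
tool_rot: [3.141, -0.001, 0.662]
contact_force: [-0.2, -0.6, -0.9]
opening: 0.0258
grip_force: 15.0
```

Call:
{"method": "carry_out", "body": {"commands": [[[0,0,0.03],0,0.15],[[0,0,0.026],0,0.15],[[0,0,0],0,0.15],[[0,0,0],0,0.15],[[0,0,0],0,0.35],[[0,0,0],0,0.35],[[0,0,0],0,0.35],[[0,0,-0.03],0,0.35],[[0,0,-0.05],0,0.35],[[0,0,-0.06],0,0.35],[[0,0,-0.01],0,0.35],[[0,0,0],0,0.35]]}}

```text
time: 17.95
tool_pos: [0.582, -0.0088, 0.2468]
tool_rot: [3.141, -0.001, 0.661]
contact_force: [-0.5, -0.2, -0.1]
opening: 0.0321
grip_force: 0.0
```

```bash
python3 - <<'E'
from h import *
w,ps=wrist();save(w,'w5');print(np.round(ps,4))
for z in (.067,0):print([(np.round(d['at']),np.round(at_z(w,d['at'],z,ps),3)[:2],round(d['p'],2)) for d in robot.tip_of(w,'sink0')])
E
```

```text
[[ 5.8200e-01 -8.8000e-03  2.4680e-01]
 [ 3.1407e+00 -7.0000e-04  6.6080e-01]]
[(array([379., 214.]), array([ 0.621, -0.049]), 0.85), (array([23., 14.]), array([0.571, 0.278]), 0.81), (array([317., 211.]), array([ 0.588, -0.003]), 0.67)]
[(array([379., 214.]), array([ 0.617, -0.067]), 0.85), (array([23., 14.]), array([0.556, 0.328]), 0.81), (array([317., 211.]), array([ 0.577, -0.012]), 0.67)]
```

Call:
{"method": "carry_out", "body": {"commands": [[[0.0305,-0.0467,0],0,0.6],[[0.0305,-0.0467,0],0,0.6],[[0.0305,-0.0467,0],0,0.6],[[0.0305,-0.0467,0],0,0.6],[[0.0305,-0.0467,0],0,0.6],[[0.0305,-0.0467,0],0,0.6],[[0,0,0.02],0.185,0.6],[[0,0,0.02],0.185,0.6],[[0,0,0.02],0.185,0.6],[[0,0,0.02],0.185,0.6],[[0,0,0.02],0.185,0.6],[[0,0,0.02],0.186,0.6],[[0,0,0],0,0.6],[[0,0,0],0,0.6]]}}

```text
time: 19.85
tool_pos: [0.5545, 0.3248, 0.1263]
tool_rot: [3.141, 0.0, -0.447]
contact_force: [0.7, -0.6, -0.3]
opening: 0.0548
grip_force: 0.0
```

```bash
python3 - <<'E'
from h import *
w,ps=wrist();save(w,'w6');print(np.round(ps,4))
print([(np.round(d['at']),np.round(at_z(w,d['at'],0,ps),3)[:2],round(d['p'],2)) for d in robot.tip_of(w,'sink0')])
E
```

```text
[[ 5.5450e-01  3.2480e-01  1.2630e-01]
 [ 3.1412e+00  2.0000e-04 -4.4660e-01]]
[(array([315., 235.]), array([0.556, 0.326]), 0.78), (array([225.,  86.]), array([0.68 , 0.336]), 0.77), (array([374., 345.]), array([0.446, 0.323]), 0.71)]
```

Well aligned, so I'll grasp.

Call:
{"method": "carry_out", "body": {"commands": [[[0,0,0.05],0,0.6],[[0,0,0.03],0,0.6],[[0,0,0.017],0,0.6],[[0,0,0],0,0.6],[[0,0,0],0,0.15],[[0,0,0],0,0.15],[[0,0,0],0,0.15],[[0,0,0],0,0.15],[[0,0,0],0,0.15],[[0,0,0],0,0.15],[[0,0,0],0,0.15],[[0,0,-0.03],0,0.15],[[0,0,-0.05],0,0.15],[[0,0,-0.05],-0.185,0.15],[[0,0,-0.05],-0.185,0.15],[[0,0,0],-0.185,0.15],[[0,0,0],-0.185,0.15],[[0,0,0],-0.185,0.15],[[0,0,0],-0.183,0.15],[[0,0,0],0,0.15]]}}

```text
time: 22.45
tool_pos: [0.5543, 0.3247, 0.209]
tool_rot: [-3.141, 0.001, 0.656]
contact_force: [-0.4, 0.2, -0.8]
opening: 0.0255
grip_force: 15.0
```

Call:
{"method": "carry_out", "body": {"commands": [[[-0.0333,0.0483,0],0,0.15],[[-0.0333,0.0483,0],0,0.15],[[-0.0333,0.0483,0],0,0.15],[[-0.0333,0.0483,0],0,0.15],[[-0.0333,0.0483,0],0,0.15],[[-0.0333,0.0483,0],0,0.15],[[-0.0333,0.0483,0],0,0.15],[[0,0,0],0,0.15],[[0,0,0.03],-0.004,0.15],[[0,0,0.025],0,0.15],[[0,0,0],0,0.15],[[0,0,0],0,0.15]]}}

```text
time: 23.95
tool_pos: [0.5773, -0.0848, 0.1555]
tool_rot: [3.141, -0.001, 0.661]
contact_force: [0.7, 0.7, -0.7]
opening: 0.0255
grip_force: 15.0
```

Call:
{"method": "carry_out", "body": {"commands": [[[0,0,0.03],0,0.15],[[0,0,0.028],0,0.15],[[0,0,0],0,0.15],[[0,0,0],0,0.15],[[0,0,0],0,0.35],[[0,0,0],0,0.35],[[0,0,0],0,0.35],[[0,0,-0.03],0,0.35],[[0,0,-0.05],0,0.35],[[0,0,-0.06],0,0.35],[[0,0,-0.01],0,0.35],[[0,0,0],0,0.35]]}}

```text
time: 25.45
tool_pos: [0.5767, -0.0853, 0.2468]
tool_rot: [3.141, -0.001, 0.662]
contact_force: [0.4, -0.5, -1.2]
opening: 0.032
grip_force: 0.0
```

```bash
python3 - <<'E'
from h import *
w,ps=wrist();save(w,'w7');print(np.round(ps,4))
print([(np.round(d['at']),np.round(at_z(w,d['at'],.067,ps),3)[:2],round(d['p'],2)) for d in robot.tip_of(w,'sink0')])
t=robot.read_camera('top')
print([(np.round(d['at']),np.round(at_z(t,d['at'],0),3)[:2],round(d['p'],2)) for d in robot.tip_of(t,'sink0')])
E
```

```text
[[ 5.7670e-01 -8.5300e-02  2.4680e-01]
 [ 3.1407e+00 -6.0000e-04  6.6180e-01]]
[(array([320., 218.]), array([ 0.58 , -0.086]), 0.94), (array([318., 157.]), array([ 0.622, -0.051]), 0.71), (array([255., 152.]), array([ 0.591, -0.004]), 0.57)]
[(array([185., 293.]), array([0.441, 0.329]), 0.77), (array([181., 191.]), array([0.685, 0.344]), 0.73), (array([136., 248.]), array([0.549, 0.446]), 0.6), (array([256., 160.]), array([0.756, 0.163]), 0.52), (array([325., 221.]), array([0.601, 0.003]), 0.4)]
```

Call:
{"method": "carry_out", "body": {"commands": [[[0.0186,-0.0504,0],0,0.6],[[0.0186,-0.0504,0],0,0.6],[[0.0186,-0.0504,0],0,0.6],[[0.0186,-0.0504,0],0,0.6],[[0.0186,-0.0504,0],0,0.6],[[0.0186,-0.0504,0],0,0.6],[[0.0186,-0.0504,0],0,0.6],[[0.0186,-0.0504,0],0,0.6],[[0,0,0.02],0.16,0.6],[[0,0,0.02],0.16,0.6],[[0,0,0.02],0.16,0.6],[[0,0,0.02],0.16,0.6],[[0,0,0.02],0.16,0.6],[[0,0,0.02],0.16,0.6],[[0,0,0],0,0.6],[[0,0,0],0,0.6]]}}

```text
time: 27.65
tool_pos: [0.4464, 0.3243, 0.1266]
tool_rot: [3.141, 0.0, -0.295]
contact_force: [-0.9, -0.4, 0.8]
opening: 0.0551
grip_force: 0.0
```

```bash
python3 - <<'E'
from h import *
from rect import sinks
w,ps=wrist();save(w,'w8');print(np.round(ps,4))
print([(np.round(d['at']),np.round(at_z(w,d['at'],0,ps),3)[:2],round(d['p'],2)) for d in robot.tip_of(w,'sink0')])
sinks(w,ps,[[.447,.325]])
E
```

```text
[[ 0.4464  0.3243  0.1266]
 [ 3.1414  0.     -0.2951]]
[(array([315., 237.]), array([0.446, 0.327]), 0.72), (array([126., 160.]), array([0.543, 0.442]), 0.6)]
at [0.4477 0.3247] size mm 47 28 long axis yaw deg -16.9
```

Call:
{"method": "carry_out", "body": {"commands": [[[0,0,0.05],0,0.6],[[0,0,0.03],0,0.6],[[0,0,0.017],0,0.6],[[0,0,0],0,0.6],[[0,0,0],0,0.15],[[0,0,0],0,0.15],[[0,0,0],0,0.15],[[0,0,0],0,0.15],[[0,0,0],0,0.15],[[0,0,0],0,0.15],[[0,0,0],0,0.15],[[0,0,-0.03],0,0.15],[[0,0,-0.05],0,0.15],[[0,0,-0.05],-0.16,0.15],[[0,0,-0.05],-0.16,0.15],[[0,0,0],-0.16,0.15],[[0,0,0],-0.16,0.15],[[0,0,0],-0.16,0.15],[[0,0,0],-0.156,0.15],[[0,0,0],0,0.15]]}}

```text
time: 30.25
tool_pos: [0.4461, 0.3241, 0.2091]
tool_rot: [-3.142, 0.001, 0.656]
contact_force: [-0.1, 0.2, 0.6]
opening: 0.0259
grip_force: 15.0
```

Call:
{"method": "carry_out", "body": {"commands": [[[-0.0209,0.0497,0],0,0.15],[[-0.0209,0.0497,0],0,0.15],[[-0.0209,0.0497,0],0,0.15],[[-0.0209,0.0497,0],0,0.15],[[-0.0209,0.0497,0],0,0.15],[[-0.0209,0.0497,0],0,0.15],[[-0.0209,0.0497,0],0,0.15],[[0,0,0],0,0.15],[[0,0,0.03],-0.004,0.15],[[0,0,0.025],0,0.15],[[0,0,0],0,0.15],[[0,0,0],0,0.15]]}}

```text
time: 31.75
tool_pos: [0.5437, -0.04, 0.1554]
tool_rot: [3.141, -0.001, 0.661]
contact_force: [-0.3, -0.5, -0.9]
opening: 0.0255
grip_force: 15.0
```

Call:
{"method": "carry_out", "body": {"commands": [[[0,0,0.03],0,0.15],[[0,0,0.028],0,0.15],[[0,0,0],0,0.15],[[0,0,0],0,0.15],[[0,0,0],0,0.35],[[0,0,0],0,0.35],[[0,0,0],0,0.35],[[0,0,-0.03],0,0.35],[[0,0,-0.05],0,0.35],[[0,0,-0.06],0,0.35],[[-0.06,0,-0.06],0,0.35],[[-0.02,0,-0.06],0,0.35],[[0,0,0],0,0.35],[[0,0,0],0,0.35]]}}

```text
time: 33.5
tool_pos: [0.4925, -0.0797, 0.3395]
tool_rot: [-3.141, 0.0, 0.662]
contact_force: [0.3, 0.0, -0.2]
opening: 0.0321
grip_force: 0.0
```

```bash
python3 - <<'E'
from h import *
w,ps=wrist();save(w,'w9');print(np.round(ps,4),robot.observe()['time'])
for n,z in (('sink0',.067),('pocket0',.067),('swivel_post',.097),('swivel_axis',.067),('white_line',.05)): print(n,[(np.round(d['at']),np.round(at_z(w,d['at'],z,ps),3)[:2],round(d['p'],2)) for d in robot.tip_of(w,n)])
E
```

```text
[[ 4.9250e-01 -7.9700e-02  3.3950e-01]
 [-3.1412e+00  2.0000e-04  6.6150e-01]] 33.55
sink0 [(array([369.,  90.]), array([ 0.622, -0.048]), 0.96), (array([316.,  89.]), array([ 0.588, -0.002]), 0.86), (array([322., 147.]), array([ 0.544, -0.044]), 0.78), (array([368., 149.]), array([ 0.575, -0.087]), 0.59)]
pocket0 [(array([322.,  87.]), array([ 0.594, -0.007]), 0.87), (array([369.,  90.]), array([ 0.623, -0.048]), 0.77), (array([343., 118.]), array([ 0.583, -0.044]), 0.68), (array([365., 148.]), array([ 0.573, -0.083]), 0.67), (array([320., 145.]), array([ 0.545, -0.041]), 0.57)]
swivel_post [(array([341., 216.]), array([ 0.5  , -0.106]), 0.83)]
swivel_axis [(array([344., 115.]), array([ 0.586, -0.043]), 0.93)]
white_line [(array([227., 114.]), array([0.506, 0.062]), 0.57), (array([455., 290.]), array([ 0.508, -0.296]), 0.26)]
```

View pics/w9.png

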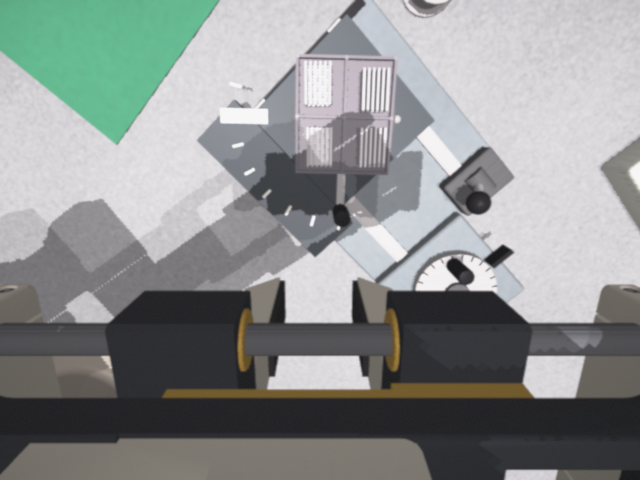

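All four sinks stand in their own pockets, with the tray at (345,115) and the post at (341,214). Next I'll grip the post.

Call:
{"method": "carry_out", "body": {"commands": [[[-0.012,0.027,0.05],0,0.6],[[0,0,0.06],0,0.6],[[0,0,0.06],0,0.6],[[0,0,0.05],0,0.6],[[0,0,0.024],0,0.6],[[0,0,0],0,0.6],[[0,0,0],0,0.1],[[0,0,0],0,0.1],[[0,0,0],0,0.1],[[0,0,0],0,0.1],[[0,0,0],0,0.1],[[0,0,0],0,0.1],[[0,0,0],0,0.1],[[0,0,0],0,0.1]], "newtons": 10}}

```text
time: 35.55
tool_pos: [0.4994, -0.1078, 0.0965]
tool_rot: [-3.14, 0.0, 0.662]
contact_force: [-2.8, 2.9, 5.4]
opening: 0.0187
grip_force: 10.0
```

Call:
{"method": "carry_out", "body": {"commands": [[[0.0004,-0.0092,-0.001],0,0.1],[[0.0012,-0.0091,0],0,0.1],[[0.002,-0.009,0],0,0.1],[[0.0028,-0.0089,0],0,0.1],[[0.0035,-0.0087,0],0,0.1],[[0.0042,-0.0085,0],0,0.1],[[0,0,0],0,0.1],[[0,0,0],0,0.1]]}}

```text
time: 36.55
tool_pos: [0.4789, -0.0566, 0.097]
tool_rot: [3.141, -0.002, 0.662]
contact_force: [6.9, 4.1, -5.5]
opening: 0.0184
grip_force: 10.0
```

Call:
{"method": "carry_out", "body": {"commands": [[[0.0049,-0.0081,0],0,0.1],[[0.0056,-0.0077,0],0,0.1],[[0.0062,-0.0073,0],0,0.1],[[0.0068,-0.0067,0],0,0.1],[[0.0073,-0.0062,0],0,0.1],[[0.0077,-0.0056,0],0,0.1],[[0.0081,-0.0049,0],0,0.1],[[0.0085,-0.0042,0],0,0.1],[[0.0087,-0.0035,0],0,0.1],[[0.0089,-0.0028,0],0,0.1],[[0.009,-0.002,0],0,0.1],[[0.0091,-0.0012,0],0,0.1],[[0,0,0],0,0.1],[[0,0,0],0,0.1]]}}

```text
time: 38.3
tool_pos: [0.5126, 0.0456, 0.0969]
tool_rot: [-3.141, 0.0, 0.662]
contact_force: [0.9, -0.0, -0.0]
opening: 0.0092
grip_force: 0.0
```

The post slipped out along the arc. I'll lift and look.

Call:
{"method": "carry_out", "body": {"commands": [[[0,0,-0.06],0,0.1],[[-0.04,0.02,-0.06],0,0.6],[[-0.04,0.02,-0.06],0,0.6],[[-0.01,0.01,-0.05],0,0.6],[[0,0,0],0,0.6],[[0,0,0],0,0.6]]}}

```text
time: 39.05
tool_pos: [0.4784, -0.0359, 0.3064]
tool_rot: [-3.141, 0.001, 0.661]
contact_force: [0.0, -0.3, -0.6]
opening: 0.053
grip_force: 0.0
```

```bash
python3 - <<'E'
from h import *
w,ps=wrist();save(w,'w10');print(np.round(ps,4),robot.observe()['time'])
for n,z in (('sink0',.067),('pocket0',.067),('swivel_post',.097),('swivel_axis',.067),('white_line',.05)): print(n,[(np.round(d['at']),np.round(at_z(w,d['at'],z,ps),3)[:2],round(d['p'],2)) for d in robot.tip_of(w,n)])
E
```

```text
[[ 4.7840e-01 -3.5900e-02  3.0640e-01]
 [-3.1406e+00  8.0000e-04  6.6130e-01]] 39.1
sink0 [(array([345., 118.]), array([ 0.568, -0.001]), 0.97), (array([418., 140.]), array([ 0.597, -0.073]), 0.91), (array([372., 168.]), array([ 0.546, -0.054]), 0.88), (array([400.,  89.]), array([ 0.622, -0.027]), 0.72)]
pocket0 [(array([345., 118.]), array([ 0.567, -0.001]), 0.81), (array([401.,  89.]), array([ 0.623, -0.028]), 0.74), (array([420., 137.]), array([ 0.6  , -0.074]), 0.6), (array([373., 166.]), array([ 0.548, -0.055]), 0.59)]
swivel_post [(array([295., 179.]), array([0.491, 0.003]), 0.87)]
swivel_axis [(array([385., 124.]), array([ 0.588, -0.037]), 0.82), (array([418., 141.]), array([ 0.596, -0.074]), 0.64)]
white_line [(array([256., 123.]), array([0.506, 0.07 ]), 0.87)]
```

View pics/w10.png

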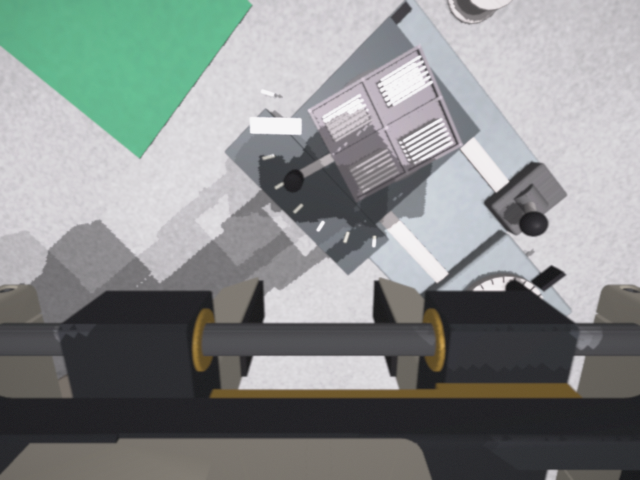

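The arm is at (293,180), four clicks round, about 60°, with two to go. All the sinks are still in place. I'll regrip with the jaws turned along the new direction of travel.

Call:
{"method": "carry_out", "body": {"commands": [[[0,0,0.02],0.1865,0.6],[[0,0,0.02],0.1865,0.6],[[0,0,0.02],0.1865,0.6],[[0,0,0.02],0.1865,0.6],[[0,0,0.02],0.1865,0.6],[[0,0,0.02],0.1865,0.6],[[0,0,0],0.1865,0.6],[[-0.014,-0.0345,0],0,0.6],[[0,0,0],0,0.6],[[0,0,0],0,0.6]]}}

```text
time: 40.6
tool_pos: [0.4882, 0.0001, 0.1869]
tool_rot: [3.141, 0.0, -0.643]
contact_force: [-0.3, 0.5, 0.1]
opening: 0.0552
grip_force: 0.0
```

```bash
python3 - <<'E'
from h import *
w,ps=wrist();save(w,'w11');print(np.round(ps,4),robot.observe()['time'])
for n,z in (('swivel_post',.097),('swivel_post',.109)): print(n,[(np.round(d['at']),np.round(at_z(w,d['at'],z,ps),3)[:2],round(d['p'],2)) for d in robot.tip_of(w,n)])
E
```

```text
[[ 4.8820e-01  1.0000e-04  1.8690e-01]
 [ 3.1409e+00  4.0000e-04 -6.4270e-01]] 40.65
swivel_post [(array([313., 252.]), array([0.489, 0.003]), 0.69)]
swivel_post [(array([313., 252.]), array([0.492, 0.   ]), 0.69)]
```

Call:
{"method": "carry_out", "body": {"commands": [[[0,0,0.05],0,0.6],[[0,0,0.03],0,0.6],[[0,0,0.01],0,0.6],[[0,0,0],0,0.6],[[0,0,0],0,0.1],[[0,0,0],0,0.1],[[0,0,0],0,0.1],[[0,0,0],0,0.1],[[0,0,0],0,0.1],[[0,0,0],0,0.1],[[0,0,0],0,0.1]], "newtons": 20}}

```text
time: 42.12
tool_pos: [0.49, 0.0012, 0.0977]
tool_rot: [-3.138, -0.002, -0.644]
contact_force: [4.4, 6.5, -1.0]
opening: 0.0184
grip_force: 20.0
```

Call:
{"method": "carry_out", "body": {"commands": [[[-0.002,-0.009,0],0,0.1],[[-0.0012,-0.0091,0],0,0.1],[[-0.0004,-0.0091,0],0,0.1],[[0.0004,-0.0091,0],0,0.1],[[0.0012,-0.0091,0],0,0.1],[[0.0025,-0.007,0],0,0.1],[[0,0,0],0,0.1],[[0,0,0],0,0.1]]}}

```text
time: 43.12
tool_pos: [0.5219, 0.0437, 0.0977]
tool_rot: [-3.137, -0.001, -0.644]
contact_force: [4.1, 7.3, 2.7]
opening: 0.0187
grip_force: 20.0
```

Call:
{"method": "carry_out", "body": {"commands": [[[0,0,0],0,0.5],[[0,0,0],0,0.5],[[0,0,0],0,0.5],[[0,0,0],0,0.5],[[0,0,-0.03],0,0.5],[[0,0,-0.05],0,0.5],[[0,0,-0.06],-0.185,0.5],[[0,0,-0.06],-0.185,0.5],[[0,0,0],-0.185,0.5],[[0,0,0],-0.088,0.5],[[-0.05,0.05,0],0,0.5],[[0,0.05,0],0,0.5],[[0,0.05,0],0,0.5],[[0,0,0],0,0.5],[[0,0,0],0,0.5]]}}

```text
time: 45.0
tool_pos: [0.4758, -0.1021, 0.297]
tool_rot: [-3.141, 0.0, -0.001]
contact_force: [-0.3, 0.3, 0.4]
opening: 0.046
grip_force: 0.0
```

```bash
cat > e.py <<'E'
from h import *
import sys
w,ps=wrist();save(w,sys.argv[1]);print(np.round(ps,4),robot.observe()['time'])
for n,z in (('sink0',.067),('pocket0',.067),('swivel_post',.097),('swivel_axis',.067),('white_line',.05),('wheel_axis',.068),('dial_mark',.068),('pointer',.068),('crank_post',.1),('lock_tip',.07),('stage',0)): print(n,[(np.round(d['at']),np.round(at_z(w,d['at'],z,ps),3)[:2],round(d['p'],2)) for d in robot.tip_of(w,n)][:5])
E
python3 e.py w12
```

```text
[[ 4.758e-01 -1.021e-01  2.970e-01]
 [-3.141e+00  5.000e-04 -1.500e-03]] 45.05
sink0 [(array([249., 146.]), array([ 0.541, -0.033]), 0.73), (array([209.,  95.]), array([0.588, 0.003]), 0.68), (array([295., 112.]), array([ 0.573, -0.08 ]), 0.65), (array([258.,  52.]), array([ 0.626, -0.046]), 0.59)]
pocket0 [(array([258.,  58.]), array([ 0.621, -0.046]), 0.94), (array([248., 142.]), array([ 0.545, -0.032]), 0.89), (array([213.,  96.]), array([ 0.587, -0.   ]), 0.68), (array([294., 101.]), array([ 0.583, -0.079]), 0.67), (array([246., 141.]), array([ 0.546, -0.03 ]), 0.21)]
swivel_post [(array([162., 168.]), array([0.521, 0.045]), 0.86)]
swivel_axis [(array([252., 102.]), array([ 0.583, -0.038]), 0.7), (array([160., 178.]), array([0.508, 0.061]), 0.57), (array([161., 166.]), array([0.521, 0.059]), 0.17)]
white_line [(array([158., 178.]), array([0.507, 0.071]), 0.94)]
wheel_axis [(array([498., 178.]), array([ 0.508, -0.288]), 0.74)]
dial_mark [(array([516., 223.]), array([ 0.461, -0.314]), 0.8)]
pointer [(array([514., 127.]), array([ 0.559, -0.297]), 0.98), (array([249., 100.]), array([ 0.584, -0.036]), 0.63)]
crank_post [(array([503., 142.]), array([ 0.545, -0.272]), 0.86)]
lock_tip [(array([444.,  74.]), array([ 0.607, -0.222]), 0.6)]
stage [(array([299., 110.]), array([ 0.58 , -0.081]), 0.73)]
```

View pics/w12.png

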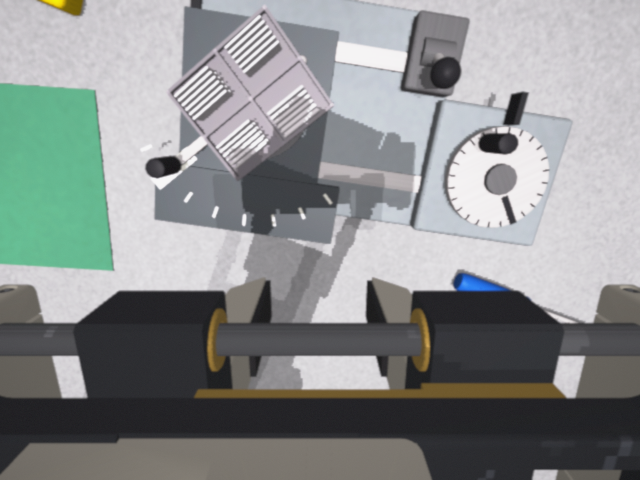

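The view shows the arm (post at (162,167)) lying over the broad white line, with all four sinks in their pockets. The wheel centre is at (499,178), the mark at (508,209), the crank post at (497,143) and the pointer at (516,107). Next is the crank.

Call:
{"method": "carry_out", "body": {"commands": [[[0.023,0.0565,0],0,0.5],[[0.023,0.0565,0],0,0.5],[[0.0235,0.0565,0],0,0.5],[[0,0,0.06],0,0.5],[[0,0,0.05],0,0.5],[[0,0,0],0,0.5],[[0,0,0],0,0.5]]}}

```text
time: 46.48
tool_pos: [0.5464, -0.2725, 0.1894]
tool_rot: [3.14, -0.003, -0.001]
contact_force: [-0.2, 0.5, 1.0]
opening: 0.0459
grip_force: 0.0
```

```bash
python3 - <<'E'
from h import *
print(robot.observe()['qpos'])
w,ps=wrist();save(w,'w13');print(np.round(ps,4))
for n,z in (('wheel_axis',.068),('dial_mark',.068),('pointer',.068),('crank_post',.1)): print(n,[(np.round(d['at']),np.round(at_z(w,d['at'],z,ps),4)[:2],round(d['p'],2)) for d in robot.tip_of(w,n)][:3])
E
```

```text
[-5.88097517e-01  5.40505921e-01  1.35859564e+00 -3.90858369e-05
  1.23920149e+00  9.83250683e-01]
[[ 5.4640e-01 -2.7250e-01  1.8940e-01]
 [ 3.1397e+00 -2.7000e-03 -5.0000e-04]]
wheel_axis [(array([338., 282.]), array([ 0.5094, -0.2891]), 0.92)]
dial_mark []
pointer [(array([347., 222.]), array([ 0.5585, -0.2951]), 0.77)]
crank_post [(array([315., 255.]), array([ 0.5435, -0.2713]), 0.82)]
```

Call:
{"method": "carry_out", "body": {"commands": [[[-0.002,0,0.05],0,0.5],[[0,0,0.03],0,0.5],[[0,0,0.011],0,0.5],[[0,0,0],0,0.5],[[0,0,0],0,0.1],[[0,0,0],0,0.1],[[0,0,0],0,0.1],[[0,0,0],0,0.1],[[0,0,0],0,0.1],[[0,0,0],0,0.1]], "newtons": 25}}

```text
time: 47.98
tool_pos: [0.5438, -0.2721, 0.0967]
tool_rot: [3.141, -0.001, -0.001]
contact_force: [1.0, 0.9, 3.6]
opening: 0.0186
grip_force: 25.0
```

```bash
cat > arc.py <<'E'
# rows: arc(axis, post angle from, to, deg per row, tool yaw): tool shifts per row, tool turning with the post
from h import *
import sys
def arc(cx,cy,a0,a1,step,r=.040):
    s=robot.observe(); p=s['tool_pos'][:2]; yaw=s['tool_rot'][2]
    d0=p-[cx,cy]; print('now',np.round(p,4),'yaw',round(yaw,4),'post angle',round(np.degrees(np.arctan2(d0[1],d0[0])),1),'r',round(np.hypot(*d0),4),s['contact_force'])
    n=int(round(abs(a1-a0)/step)); st=(a1-a0)/n
    for k in range(1,n+1):
        a=np.radians(a0+k*st); q=np.array([cx+r*np.cos(a),cy+r*np.sin(a)]); d=q-p
        print([round(d[0]*np.cos(yaw)+d[1]*np.sin(yaw),4),round(d[0]*np.sin(yaw)-d[1]*np.cos(yaw),4)],round(-np.radians(st),4))
        p=q; yaw+=np.radians(st)
    print('end',p,yaw)
arc(*map(float,sys.argv[1:]))
E
python3 arc.py .509 -.289 27 173 9.73
```

```text
now [ 0.5438 -0.2721] yaw -0.0007 post angle 25.9 r 0.0386 [0.98878188 0.94877081 3.60952421]
[np.float64(-0.0027), np.float64(-0.007)] -0.1699
[np.float64(-0.0036), np.float64(-0.0058)] -0.1699
[np.float64(-0.0036), np.float64(-0.0058)] -0.1699
[np.float64(-0.0036), np.float64(-0.0058)] -0.1699
[np.float64(-0.0036), np.float64(-0.0058)] -0.1699
[np.float64(-0.0036), np.float64(-0.0058)] -0.1699
[np.float64(-0.0036), np.float64(-0.0058)] -0.1699
[np.float64(-0.0036), np.float64(-0.0058)] -0.1699
[np.float64(-0.0036), np.float64(-0.0058)] -0.1699
[np.float64(-0.0036), np.float64(-0.0058)] -0.1699
[np.float64(-0.0036), np.float64(-0.0058)] -0.1699
[np.float64(-0.0036), np.float64(-0.0058)] -0.1699
[np.float64(-0.0036), np.float64(-0.0058)] -0.1699
[np.float64(-0.0036), np.float64(-0.0058)] -0.1699
[np.float64(-0.0036), np.float64(-0.0058)] -0.1699
end [ 0.46929815 -0.28412523] 2.5475107492007147
```

Call:
{"method": "carry_out", "body": {"commands": [[[-0.0027,-0.007,-0.001],-0.17,0.1],[[-0.0036,-0.0058,0],-0.17,0.1],[[-0.0036,-0.0058,0],-0.17,0.1],[[-0.0036,-0.0058,0],-0.17,0.1],[[-0.0036,-0.0058,0],-0.17,0.1],[[-0.0036,-0.0058,0],-0.17,0.1],[[-0.0036,-0.0058,0],-0.17,0.1],[[-0.0036,-0.0058,0],-0.17,0.1],[[0,0,0],0,0.1]]}}

```text
time: 49.1
tool_pos: [0.4979, -0.2502, 0.0969]
tool_rot: [-3.141, 0.0, 1.358]
contact_force: [1.1, -0.4, -1.4]
opening: 0.0185
grip_force: 25.0
```

```bash
python3 arc.py .509 -.289 105 243 9.86
```

```text
now [ 0.4979 -0.2502] yaw 1.3577 post angle 106.0 r 0.0403 [ 1.05237912 -0.35633087 -1.40873301]
[np.float64(-0.0036), np.float64(-0.005)] -0.172
[np.float64(-0.0037), np.float64(-0.0058)] -0.172
[np.float64(-0.0037), np.float64(-0.0058)] -0.172
[np.float64(-0.0037), np.float64(-0.0058)] -0.172
[np.float64(-0.0037), np.float64(-0.0058)] -0.172
[np.float64(-0.0037), np.float64(-0.0058)] -0.172
[np.float64(-0.0037), np.float64(-0.0058)] -0.172
[np.float64(-0.0037), np.float64(-0.0058)] -0.172
[np.float64(-0.0037), np.float64(-0.0058)] -0.172
[np.float64(-0.0037), np.float64(-0.0058)] -0.172
[np.float64(-0.0037), np.float64(-0.0058)] -0.172
[np.float64(-0.0037), np.float64(-0.0058)] -0.172
[np.float64(-0.0037), np.float64(-0.0058)] -0.172
[np.float64(-0.0037), np.float64(-0.0058)] -0.172
end [ 0.49084038 -0.32464026] 3.766268046725924
```

Tracking is perfect, so I'll continue past the pointer.

Call:
{"method": "carry_out", "body": {"commands": [[[-0.0036,-0.005,0],-0.172,0.1],[[-0.0037,-0.0058,0],-0.172,0.1],[[-0.0037,-0.0058,0],-0.172,0.1],[[-0.0037,-0.0058,0],-0.172,0.1],[[-0.0037,-0.0058,0],-0.172,0.1],[[-0.0037,-0.0058,0],-0.172,0.1],[[-0.0037,-0.0058,0],-0.172,0.1],[[-0.0037,-0.0058,0],-0.172,0.1],[[-0.0037,-0.0058,0],-0.172,0.1],[[-0.0037,-0.0058,0],-0.172,0.1],[[-0.0037,-0.0058,0],-0.172,0.1],[[-0.0037,-0.0058,0],-0.172,0.1],[[-0.0037,-0.0058,0],-0.172,0.1],[[-0.0037,-0.0058,0],-0.172,0.1],[[0,0,0],0,0.1]]}}

```text
time: 50.98
tool_pos: [0.4918, -0.3233, 0.0967]
tool_rot: [3.139, 0.001, -2.518]
contact_force: [2.0, 4.6, 0.3]
opening: 0.0186
grip_force: 25.0
```

```bash
python3 arc.py .509 -.289 243 173 8.75; python3 - <<'E'
from h import *
s=robot.observe();print(s['qpos'],s['tool_rot'])
t=robot.read_camera('top');save(t,'top2')
for n,z in (('dial_mark',.068),('pointer',.068),('swivel_axis',.067)): print(n,[(np.round(d['at']),np.round(at_z(t,d['at'],z),4)[:2],round(d['p'],2)) for d in robot.tip_of(t,n)][:3])
E
```

```text
now [ 0.4918 -0.3233] yaw -2.518 post angle -116.7 r 0.0384 [1.98805385 4.55070286 0.28027798]
[np.float64(0.0039), np.float64(0.0051)] 0.1527
[np.float64(0.0024), np.float64(0.0056)] 0.1527
[np.float64(0.0024), np.float64(0.0056)] 0.1527
[np.float64(0.0024), np.float64(0.0056)] 0.1527
[np.float64(0.0024), np.float64(0.0056)] 0.1527
[np.float64(0.0024), np.float64(0.0056)] 0.1527
[np.float64(0.0024), np.float64(0.0056)] 0.1527
[np.float64(0.0024), np.float64(0.0056)] 0.1527
end [ 0.46929815 -0.28412523] -3.739767112543947
[-7.12390024e-01  6.04856381e-01  1.52769061e+00  1.44106899e-03
  1.01191996e+00 -2.90750903e+00] [ 3.13851340e+00  5.19543229e-04 -2.51803664e+00]
dial_mark [(array([436., 242.]), array([ 0.5294, -0.2398]), 0.95)]
pointer [(array([459., 230.]), array([ 0.5564, -0.2939]), 0.96)]
swivel_axis [(array([366., 221.]), array([ 0.5822, -0.0892]), 0.91), (array([360., 229.]), array([ 0.5643, -0.0747]), 0.73), (array([365., 240.]), array([ 0.5397, -0.0843]), 0.55)]
```

Call:
{"method": "carry_out", "body": {"commands": [[[0.0039,0.0051,0],0.153,0.1],[[0.0024,0.0056,0],0.153,0.1],[[0.0024,0.0056,0],0.153,0.1],[[0.0024,0.0056,0],0.153,0.1],[[0.0024,0.0056,0],0.153,0.1],[[0.0024,0.0056,0],0.153,0.1],[[0.0024,0.0056,0],0.153,0.1],[[0,0,0],0,0.1]]}}

```text
time: 52.18
tool_pos: [0.4694, -0.2919, 0.097]
tool_rot: [-3.141, 0.001, 2.694]
contact_force: [4.7, -0.1, -3.8]
opening: 0.0187
grip_force: 25.0
```

```bash
python3 arc.py .509 -.289 181.75 173 8.75; python3 - <<'E'
from h import *
t=robot.read_camera('top');save(t,'top3')
for n,z in (('dial_mark',.068),('pointer',.068),('wheel_axis',.068)): print(n,[(np.round(d['at']),np.round(at_z(t,d['at'],z),4)[:2],round(d['p'],2)) for d in robot.tip_of(t,n)][:3])
E
```

```text
now [ 0.4694 -0.2919] yaw 2.6944 post angle -175.8 r 0.0397 [ 4.66671876 -0.12279006 -3.80151155]
[np.float64(0.0035), np.float64(0.007)] 0.1527
end [ 0.46929815 -0.28412523] 2.5416598384585223
dial_mark [(array([454., 228.]), array([ 0.5606, -0.2821]), 0.77)]
pointer [(array([461., 228.]), array([ 0.5596, -0.2983]), 0.64), (array([322., 256.]), array([0.5056, 0.0117]), 0.21)]
wheel_axis [(array([460., 253.]), array([ 0.5038, -0.2931]), 0.62), (array([368., 210.]), array([ 0.609 , -0.0939]), 0.17)]
```

Call:
{"method": "carry_out", "body": {"commands": [[[0.0018,0.0035,0],0.075,0.1],[[0.0017,0.0035,0],0.075,0.1],[[0,0,0],0,0.1],[[0,0,0],0,0.1]]}}

```text
time: 52.88
tool_pos: [0.4693, -0.2845, 0.097]
tool_rot: [-3.141, 0.001, 2.547]
contact_force: [4.5, -2.8, -5.6]
opening: 0.0186
grip_force: 25.0
```

Call:
{"method": "carry_out", "body": {"commands": [[[0,0,0],0,0.5],[[0,0,0],0,0.5],[[0,0,0],0,0.5],[[0,0,0],0,0.5],[[0,0,-0.03],0,0.5],[[0,0,-0.05],0,0.5],[[0,0,-0.06],0.185,0.5],[[0,0,-0.04],0.185,0.5],[[0,0,0],0.185,0.5],[[0,0,0],0.185,0.5],[[0,0,0],0.185,0.5],[[0,0,0],0.185,0.5],[[0,0,0],0,0.5],[[0,0,0],0,0.5]]}}

```text
time: 54.62
tool_pos: [0.4689, -0.2838, 0.2772]
tool_rot: [-3.141, 0.0, 1.44]
contact_force: [-1.5, 0.6, -0.2]
opening: 0.0464
grip_force: 0.0
```

```bash
python3 e.py w14; python3 -c "
from h import *
t=robot.read_camera('top');save(t,'top4');cv2.imwrite('pics/c.png',cv2.resize(t['pixels'][190:300,300:500,::-1],None,fx=4,fy=4,interpolation=2))"
```

```text
[[ 0.4689 -0.2838  0.2772]
 [-3.1415  0.      1.44  ]] 54.675
sink0 [(array([406.,  22.]), array([ 0.566, -0.125]), 0.91)]
pocket0 [(array([403.,  20.]), array([ 0.564, -0.123]), 0.59)]
swivel_post [(array([356., 211.]), array([ 0.504, -0.28 ]), 0.36)]
swivel_axis []
white_line []
wheel_axis [(array([357., 212.]), array([ 0.508, -0.287]), 0.79)]
dial_mark [(array([413., 212.]), array([ 0.563, -0.294]), 0.97)]
pointer [(array([410., 215.]), array([ 0.559, -0.297]), 0.58)]
crank_post []
lock_tip []
stage []
```

View pics/w14.png

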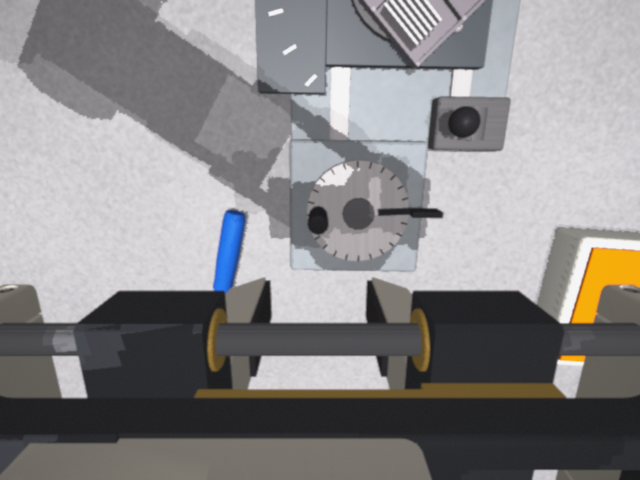

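The mark at (395,212) lies in line with the pointer at (425,212). The lock ball is at (464,121). I'll triangulate the ball.

```bash
python3 - <<'E'
from h import *
w,_=wrist()
obs=[((479,97),([.49048,-.04962,.34748],[-3.141007,.000646,-.000854])),((444.5,73),([.4758,-.1021,.297],[-3.141,.0005,-.0015])),((464,121.5),([.4689,-.2838,.2772],[-3.1415,0,1.44]))]
A=np.zeros((3,3));b=np.zeros(3)
rs=[ray(w,px,ps) for px,ps in obs]
t=robot.read_camera('top')
for o,d in rs:
    d=d/np.linalg.norm(d);M=np.eye(3)-np.outer(d,d);A+=M;b+=M@o
X=np.linalg.solve(A,b);print('ball',X,[np.linalg.norm(np.cross(d/np.linalg.norm(d),X-o)) for o,d in rs])
for z in (.08,.09,.1): print(z,[np.round((o+d*(z-o[2])/d[2])[:2],3) for o,d in rs])
for n in ('dial_mark','pointer','lock_tip'): print(n,[(np.round(d['at']),np.round(at_z(t,d['at'],.068),4)[:2],round(d['p'],2)) for d in robot.tip_of(t,n)][:2])
E
```

```text
ball [ 0.6034088  -0.21374905  0.09631936] [np.float64(0.0005268180851991376), np.float64(0.0009281042289607765), np.float64(0.0006748303420243653)]
0.08 [array([ 0.605, -0.221]), array([ 0.606, -0.218]), array([ 0.61 , -0.215])]
0.09 [array([ 0.604, -0.217]), array([ 0.604, -0.215]), array([ 0.606, -0.214])]
0.1 [array([ 0.603, -0.213]), array([ 0.603, -0.212]), array([ 0.602, -0.214])]
dial_mark [(array([457., 230.]), array([ 0.5565, -0.2905]), 0.57)]
pointer [(array([460., 227.]), array([ 0.5622, -0.2974]), 0.92), (array([384., 229.]), array([ 0.5637, -0.1262]), 0.68)]
lock_tip [(array([424., 209.]), array([ 0.607, -0.22 ]), 0.68), (array([336., 154.]), array([ 0.7423, -0.0265]), 0.64)]
```

Call:
{"method": "carry_out", "body": {"commands": [[[0,0,0],0.174,0],[[0,0,0],0.174,0],[[0,0,0],0.174,0],[[0,0,0],0.174,0],[[0,0,0],0.174,0],[[0,0,0],0.174,0],[[0,0,0],0.174,0],[[0,0,0],0.174,0],[[0,0,0],0.174,0],[[0.042,-0.043,0],0,0],[[0.042,-0.043,0],0,0],[[0,0,0.06],0,0],[[0,0,0.04],0,0],[[0,0,0],0,0]]}}

```text
time: 57.28
tool_pos: [0.5618, -0.2085, 0.1741]
tool_rot: [-3.139, 0.007, -0.129]
contact_force: [0.2, 0.3, 0.2]
opening: 0.0006
grip_force: 0.0
```

Call:
{"method": "carry_out", "body": {"commands": [[[0,0,0.04],0,0],[[0,0,0.03],0,0],[[0,0,0],0,0],[[0.01,0,0],0,0],[[0.01,0,0],0,0],[[0.01,0,0],0,0],[[0.01,0,0],0,0],[[0.01,0,0],0,0],[[0.008,0,0],0,0],[[0.006,0,0],0,0],[[0,0,0],0,0]]}}

```text
time: 58.65
tool_pos: [0.6273, -0.2177, 0.1068]
tool_rot: [-3.142, -0.0, -0.13]
contact_force: [0.6, -0.4, 0.8]
opening: 0.0006
grip_force: 0.0
```

Call:
{"method": "carry_out", "body": {"commands": [[[0.003,0,0],0,0],[[0.003,0,0],0,0]]}}

```text
time: 58.9
tool_pos: [0.6293, -0.218, 0.1067]
tool_rot: [-3.141, 0.009, -0.13]
contact_force: [-19.8, 2.0, 9.6]
opening: 0.0007
grip_force: 9.5
```

Call:
{"method": "carry_out", "body": {"commands": [[[0.003,0,0],0,0]]}}

```text
time: 59.02
tool_pos: [0.6297, -0.2181, 0.1066]
tool_rot: [-3.14, 0.016, -0.13]
contact_force: [-28.0, 4.4, 14.1]
opening: 0.0002
grip_force: 14.5
```

At the stop, so I'll back off, lift and check.

Call:
{"method": "carry_out", "body": {"commands": [[[-0.02,0,0],0,0],[[-0.03,0,0],0,0],[[0,0,-0.06],0,0],[[-0.04,0,-0.06],0,0],[[-0.04,0,-0.06],0,0],[[-0.03,-0.05,-0.05],0,0],[[0,0,0],0,0],[[0,0,0],0,0]]}}

```text
time: 60.02
tool_pos: [0.4985, -0.1601, 0.3117]
tool_rot: [3.141, -0.0, -0.129]
contact_force: [-0.5, 0.4, -0.7]
opening: 0.0008
grip_force: 0.0
```

```bash
python3 e.py w15
```

```text
[[ 4.9850e-01 -1.6010e-01  3.1170e-01]
 [ 3.1412e+00 -4.0000e-04 -1.2940e-01]] 60.075
sink0 [(array([236., 182.]), array([ 0.537, -0.076]), 0.93), (array([275., 150.]), array([ 0.565, -0.123]), 0.93), (array([236., 102.]), array([ 0.616, -0.093]), 0.69), (array([197., 144.]), array([ 0.581, -0.044]), 0.62)]
pocket0 [(array([236., 181.]), array([ 0.538, -0.077]), 0.97), (array([199., 141.]), array([ 0.583, -0.046]), 0.74), (array([271., 139.]), array([ 0.576, -0.122]), 0.67), (array([233., 106.]), array([ 0.613, -0.089]), 0.6), (array([235., 102.]), array([ 0.616, -0.091]), 0.39)]
swivel_post [(array([236., 182.]), array([ 0.54 , -0.083]), 0.64), (array([160., 214.]), array([ 0.518, -0.   ]), 0.57), (array([271., 141.]), array([ 0.574, -0.125]), 0.35)]
swivel_axis [(array([444., 227.]), array([ 0.458, -0.297]), 0.67), (array([236., 140.]), array([ 0.579, -0.085]), 0.57)]
white_line [(array([160., 222.]), array([0.501, 0.024]), 0.73), (array([232., 179.]), array([ 0.539, -0.069]), 0.33)]
wheel_axis [(array([434., 180.]), array([ 0.511, -0.288]), 0.59)]
dial_mark [(array([439., 132.]), array([ 0.561, -0.295]), 0.8)]
pointer [(array([437., 133.]), array([ 0.56 , -0.293]), 0.8)]
crank_post [(array([442., 227.]), array([ 0.467, -0.285]), 0.98), (array([160., 221.]), array([0.511, 0.   ]), 0.59)]
lock_tip [(array([364.,  40.]), array([ 0.655, -0.226]), 0.79)]
stage [(array([241., 139.]), array([ 0.581, -0.076]), 0.8), (array([438., 131.]), array([ 0.559, -0.315]), 0.24)]
```

View pics/w15.png

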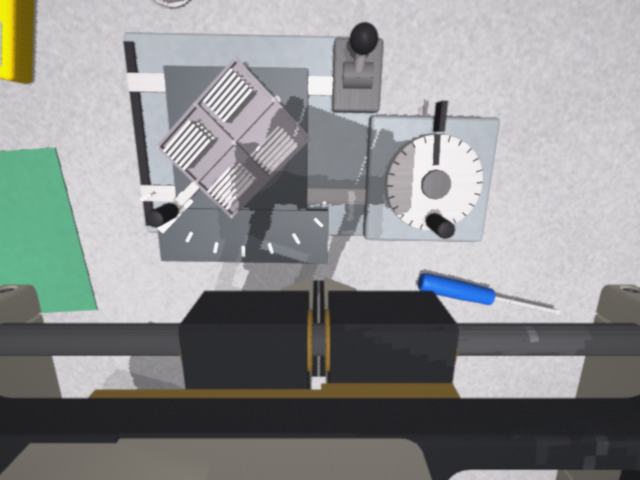

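The lever is fully over, with its ball at (363,40). The mark lines up with the pointer at (437,133), the arm lies on the broad white line at (168,213), and all four sinks are in their pockets.

```bash
python3 -c "
from cell import robot
print(robot.hand_in())"
```

```text
the job is handed in; nothing more can be done
None
```

The job is handed in, but no verdict came back. In the last picture all four sinks stand in their own pockets, the arm is over the broad white line, the dial mark is at the pointer after a clockwise approach, and the lock lever is against its far stop.

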